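# Find the tin with the loose stamp by shaking and hold it out

### The arm

A 7-joint arm with a two-finger parallel gripper is mounted at the origin on a cart in front of the work surface, level with it; the furniture and walls round the work are solid. World frame = base frame: x ahead of the robot, y to its left, z up, the work surface at z = 0. Lengths are in mm, angles in rad, forces in N, time in s.
With the tool pointing down it reaches from about 400 to 875 mm from the base axis. Payload 4.4 kg.
Tool frame: the origin (TCP) lies where the fingers leave the gripper's body, on its centre line; the fingertips stand 73 mm ahead of it and the grasp point (between the pads) lies 54 mm ahead of it; z points along the fingers, y is the line along which they close (so a half turn about z gives the same grasp; the last joint's range is limited). The gripper opens to 85 mm and grips with 20 to 120 N. Pads are 22 mm wide; open, the fingers measure 114 mm over their backs; the gripper's body (76 mm by 85 mm) begins 54 mm behind the grasp point. The pads swing forward as they close: fully open they stand 13 mm farther back than shut.
Start: joints at [-1.369, 0.628, 0.038, 1.517, -0.027, 0.996, -0.02], TCP at [171.974, 626.851, 303.913] pointing down, gripper open.
Joint ranges: [-3.06, 3.06], [-0.37, 2.12], [-1.25, 1.32], [0.18, 2.47], [-1.1, 4.24], [0.23, 1.98], [-2.94, 2.94]. Speed limits (rad/s): [2.57, 2.57, 3.14, 3.14, 3.14, 3.14, 3.14].

### API

Orientations are given as [roll, pitch, yaw] about the fixed x, y, z axes, in that order (R = Rz(yaw) Ry(pitch) Rx(roll)).
In Python, from cell import ctrl gives the robot as it stands.
- The arm moves only by the tool send_rows, never from a script. Its argument "rows" is a list that holds one entry, the list of rows, each a list of 6 numbers: the shift along the tool's x, y, z in cm, then the turn, a rotation vector about the tool's x, y, z in rad. In form: [[[tx, ty, tz, wx, wy, wz], ...]]. A call has 1 to 10 rows; each row is the pose to reach, as a shift and turn from the pose commanded when the call began, along the tool's axes at that moment; what a row does not reach only later rows make up. A row lasts 1/10 s, in which the tool goes at most 50 mm and 8.59 degrees, less where a joint would pass 70% of its speed; a pose out of reach is approached as far as the arm can. A call with a gripper value outside its range is refused whole. "grip" is the closure in counts, from 0 (fully open) to 255 (shut), set as the call begins (left out, the last holds). The fingers move at their own pace and stop on an object; the grip force is fixed at half the most. Time passes only in rows, so rows that repeat a pose let the fingers close. It gives the time, the measured TCP pose, the force, the opening and the grip force at its end, in the units of the state.
- ctrl.read_state(): the state, without advancing time (a new reading comes with each control period).
- ctrl.get_image(name): name is "side" or "top" or "wrist"; returns a dict with "pixels" (400x640x3 uint8, red, green, blue), "fx", "fy", "cx", "cy" (pixels), "D" ([k1, k2, p1, p2, k3] as OpenCV has them; the pictures are not rectified), "extrinsics" (4x4, takes a point from camera to world coordinates); the wrist camera has in their place "mount" (4x4, takes a point from camera to tool coordinates, whose origin is the TCP and whose axes are the flange's). Camera axes: x right, y up, looking along -z (the intrinsics and any distortion apply to the point x, -y, -z); pixel columns grow to the right and rows downward; lengths in mm; the calibration is good to about 2 mm. A picture is of the moment at which its call begins: read the wrist's pose just before it. There is no depth.
- ctrl.finish_job(): hands the job in; it is judged then, once.
The state is a dict: "clock": time; "qpos": joint angles; "qd": joint speeds; "tau": joint torques, N m; "eef_pos": TCP position; "tool_rot": TCP orientation; "force": force on the tool from outside, world axes, zero at the start; "torque": the same for the moment, N m; "width": finger opening in mm; "gripper_force": force on a finger pad.
Only numpy, scipy, OpenCV 4.12 (cv2) and the standard library are available. Lean on these libraries where they do the work, as an engineer would, in place of code of your own. Each camera call takes 0.05 s, during which the arm holds its last target. There are 200 camera calls.

### The job

A brass soap stamp was sealed by mistake into one of the three tins hanging on the rail. Lift the tins up and off the rail one at a time and shake them well from side to side, along the rail; stand those that stay quiet upright in the wooden tray, and leave any you need not try hanging. As soon as you find the one that rattles, hold it out over the blue notebook, upright and a good 10 cm clear of it, and finish while still holding it there; leave everything else on the table where it is.

Things in the scene. Friction and masses are not known exactly. Their poses are not given: they have to be found in the camera images.
- tin_a_mid (a point): sealed plain metal tin, 44 x 60 x 80 mm (x, y, z), 0.42 to 0.49 kg. The three tins a, b, c look alike and any may be the one that rattles. This point is its centre, 40 mm above its underside; z up, x from front (robot side) to back, y along the rail. Grip across the 60 mm (along y), walls rigid.
- tin_b_mid (a point): a tin just like tin_a; its centre. All have a steel strap on the back, 24 mm wide at y = 0, 22 to 44 mm behind the centre, top 31 mm above the centre, hooked over the rail's upper bar: raise the tin more than 12 mm (30 is safe), then draw it forward along its -x.
- tin_c_mid (a point): a tin just like tin_a; its centre. One tin holds a loose, slippery brass stamp, 0.30 kg of its weight, with play of 26 mm along y, 12 along x, 8 along z: it knocks when shaken along y; tip the tin sideways (0.5 rad about x) and it slides to the low side and stays there when level again, a moment shift of 0.08 N m side to side. The others are packed tight, of like weight.
- rail: fixed stand: foot board 90 x 360 x 14 mm, two thin posts at y = +-165 mm, 141 mm tall, two 10 mm steel bars along its y: the upper (axis 123 mm up, x = +30 mm) carries the tins, about 115 mm apart; the lower (72 mm up, x = +22 mm) props their backs. Hanging tins' centres: x = -5 mm, 100 mm up. Origin on the table below the row's middle; x points from the robot's side to the back.
- tray_in (a point): centre of the inner floor of a fixed shallow wooden tray, 120 x 240 mm outside, floor 6 mm above the table, rim 14 mm above the table and 6 mm wide; its long side lies along y. Two tins fit side by side, e.g. at y = +-60 mm with their x along the tray's x.
- pad_top (a point): centre of the top face of the blue notebook that lies flat and fixed on the table beyond the tray, 148 x 109 x 14 mm; the top is 14 mm above the table.
- glue_stick_mid (a point): white and orange glue stick standing upright, 27 mm across, 97 mm tall; this point is half-way up. Leave it alone.
- scissors_mid (a point): pair of scissors with orange bows lying flat, 88 x 201 x 8 mm, along its y; this point is at its middle. Leave it alone.
- tape_mid (a point): roll of tape lying flat, 108 mm across, 48 mm tall; this point is half-way up. Leave it alone.
- cards_mid (a point): bundle of white card blanks, 136 x 74 x 31 mm; this point is half-way up. Leave it alone.

How it is judged:
By the outcome, as a careful person would: the job done as asked, in the order asked, and still so for the second after the job is handed in, while the arm keeps its last pose, push and grip.
It also fails if it takes over 72 s, if anything falls off the work surface, if the arm or the gripper's body presses on something with over 40 N, if the wrist force passes 120 N, or if a joint passes its speed limit or range.

## Working session

There is one attempt and no reset: what is moved stays moved. The work goes in short steps, Python scripts to look and compute and a tool call to move; the robot and the scene stay as the last step left them, time stands still between calls to the robot, and variables do not carry over. Pictures are saved under pics/ and viewed, at most 10 in all, crops included, and the job is handed in when it is done.

Besides the shell and the picture viewer there is one more tool, called in YAML: its name, and indented under it one key for each argument. send_rows: Moves the arm, as the interface text tells. Its arguments: {"type":"object","properties":{"rows":{"type":"array","items":{"type":"array","items":{"type":"array","items":{"type":"number"}}}},"grip":{"type":"number"}},"required":["rows"]}

```bash
mkdir -p pics; ls; python3 - <<'E'
from cell import ctrl
import cv2,numpy as np
print(ctrl.read_state())
for n in("side","top"):
    d=ctrl.get_image(n); cv2.imwrite(f"pics/{n}1.png",d["pixels"][:,:,::-1])
    print(n,d["fx"],d["fy"],d["cx"],d["cy"],d["D"],np.round(d["extrinsics"],4).tolist())
E
```

```text
pics
{'clock': 0.0, 'qpos': array([-1.36878556,  0.62934982,  0.03845082,  1.51837795, -0.02700212,
        0.99626895, -0.02000801]), 'qd': array([-0.00091917,  0.00030694,  0.00026601, -0.00054085,  0.00123682,
       -0.00111462,  0.00055307]), 'tau': array([ 2.42167316e-04, -5.63410449e+01,  1.22656949e+00, -1.93432796e+01,
        1.11061797e-02,  1.09242156e-02,  5.61245599e-06]), 'eef_pos': array([171.85010068, 626.369322  , 302.98353081]), 'tool_rot': array([-3.13970707e+00,  2.86006508e-05,  2.87376535e+00]), 'force': array([ 0.57083283,  0.27469056, -0.18589345]), 'torque': array([-0.04964389,  0.04422284,  0.01972402]), 'gripper_force': 0.0, 'width': 85.22260415691679}
side 363.3475055344122 363.3475055344122 325.72468833347415 199.9116993330688 [-0.08075217  0.          0.          0.          0.        ] [[-0.9485, 0.2059, -0.2408, 270.463], [-0.316, -0.5613, 0.7649, 327.0564], [0.0223, 0.8016, 0.5975, 591.3439], [0.0, 0.0, 0.0, 1.0]]
top 373.4454431670012 373.4454431670012 313.1938446516029 192.26165939614333 [0.00714297 0.         0.         0.         0.        ] [[0.016, 0.9867, -0.1618, 320.3383], [-0.9998, 0.0173, 0.0066, -307.6456], [0.0093, 0.1616, 0.9868, 1095.3106], [0.0, 0.0, 0.0, 1.0]]
```

View pics/side1.png

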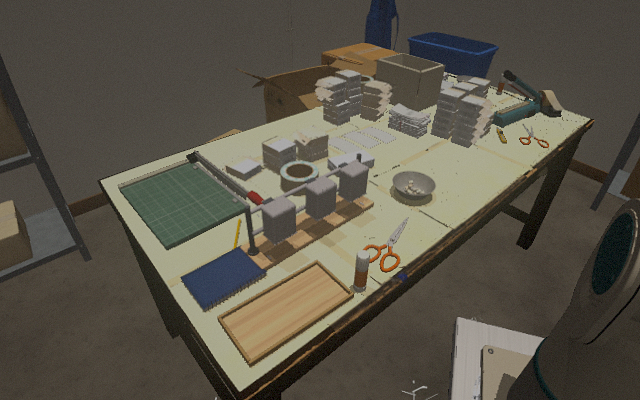

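View pics/top1.png

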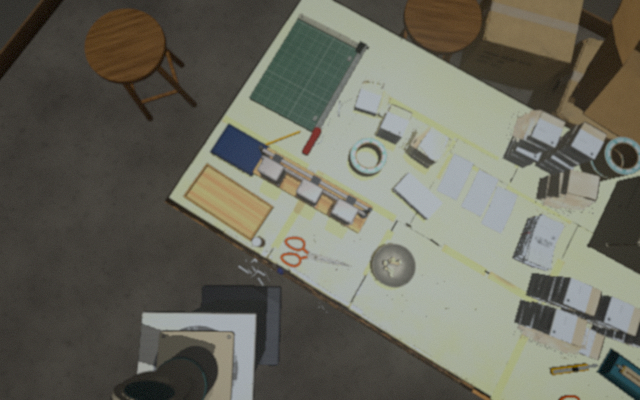

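The side view shows the rail with three tins at about (280,220), (320,198) and (353,180), the tray at (285,312), the notebook at (222,278) and the glue stick at (360,270). The top view shows the same tins at (272,168), (310,190) and (346,212), with the tray at (228,202). I'll enlarge both.

```bash
python3 - <<'E'
import cv2
a=cv2.imread("pics/top1.png")[120:260,175:385]; cv2.imwrite("pics/top1c.png",cv2.resize(a,None,fx=3.8,fy=3.8,interpolation=cv2.INTER_CUBIC))
a=cv2.imread("pics/side1.png")[145:365,170:410]; a=cv2.convertScaleAbs(a,alpha=1.3,beta=15);cv2.imwrite("pics/side1c.png",cv2.resize(a,None,fx=2.7,fy=2.7,interpolation=cv2.INTER_CUBIC))
E
```

```text
(no output)
```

View pics/top1c.png

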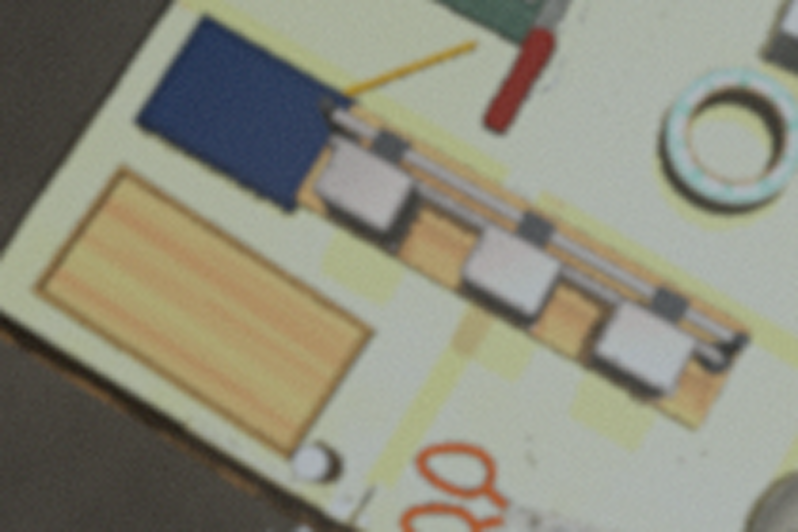

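View pics/side1c.png

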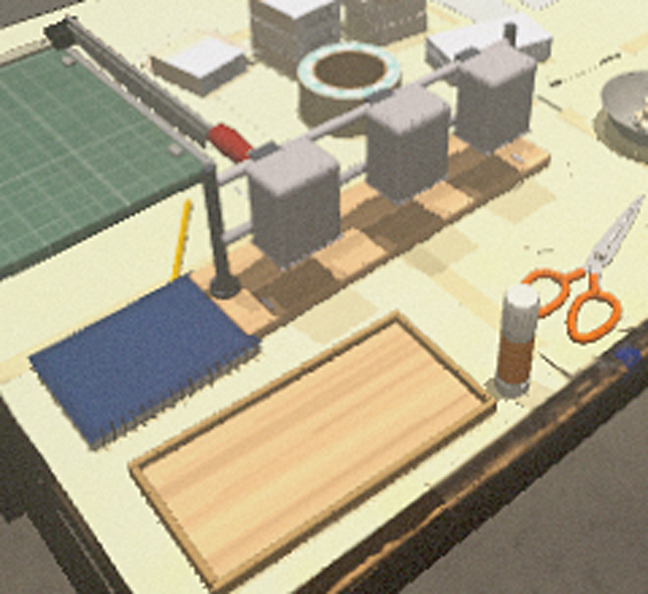

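Readings from the two crops give the corners of the tin tops, the tray rim and the notebook. I'll fit poses from these with both cameras.

```bash
cat > geo.py <<'E'
import numpy as np,cv2
from scipy.optimize import least_squares
CAM={"side":(363.3475,325.7247,199.9117,-0.08075217,[[-0.9485,0.2059,-0.2408,270.463],[-0.316,-0.5613,0.7649,327.0564],[0.0223,0.8016,0.5975,591.3439]]),
"top":(373.44544,313.19384,192.26166,0.00714297,[[0.016,0.9867,-0.1618,320.3383],[-0.9998,0.0173,0.0066,-307.6456],[0.0093,0.1616,0.9868,1095.3106]])}
def proj(cam,P):
    f,cx,cy,k,E=CAM[cam]; E=np.array(E); c=(np.atleast_2d(P)-E[:,3])@E[:,:3]*[1,-1,-1]
    return cv2.projectPoints(c.reshape(-1,1,3),np.zeros(3),np.zeros(3),np.array([[f,0,cx],[0,f,cy],[0,0,1.]]),np.array([k,0,0,0,0]))[0][:,0]
def rz(a): return np.array([[np.cos(a),-np.sin(a),0],[np.sin(a),np.cos(a),0],[0,0,1]])
E
python3 - <<'E'
from geo import *
T=lambda l:(np.array(l)+.5)/3.8-.5+[175,120]
S=lambda l:(np.array(l)+.5)/2.7-.5+[170,145]
O={"a":(44,60,140,[(335,140),(417,182),(382,236),(314,192)],[(250,160),(302,137),(341,164),(284,182)]),
"b":(44,60,140,[(480,222),(561,262),(527,318),(462,275)],[(366,105),(414,84),(449,104),(402,128)]),
"c":(44,60,140,[(612,302),(697,348),(662,395),(594,350)],[(457,68),(502,42),(535,66),(487,87)]),
"tray":(120,240,14,[(123,167),(372,331),(291,457),(38,290)],[(131,467),(397,313),(494,402),(214,590)]),
"pad":(109,148,14,[(205,16),(353,100),(293,212),(138,120)],[(30,357),(189,275),(259,345),(95,440)])}
for n,(lx,ly,z,t,s) in O.items():
    L=np.array([(1,1,0),(1,-1,0),(-1,-1,0),(-1,1,0)])*[lx/2,ly/2,0]
    for cams in (("top",),("side",),("top","side")):
        pts={"top":T(t),"side":S(s)}
        f=lambda p:np.concatenate([(proj(c,L@rz(p[2]).T+[p[0],p[1],z])-pts[c]).ravel() for c in cams])
        r=least_squares(f,[450,-150,-.5],x_scale=[100,100,1]); print(n,cams,r.x.round(3),"rms",np.sqrt(np.mean(r.fun**2)).round(2))
    g=lambda p:np.concatenate([(proj(c,L@rz(p[2]).T+p[[0,1,3]])-pts[c]).ravel() for c in cams])
    r=least_squares(g,[450,-150,-.5,z],x_scale=[100,100,1,100]);print(n,"freeZ",r.x.round(3))
E
```

```text
a ('top',) [ 5.36742e+02 -1.99769e+02 -4.87000e-01] rms 0.8
a ('side',) [ 5.38100e+02 -2.05058e+02 -4.76000e-01] rms 1.99
a ('top', 'side') [ 5.36984e+02 -2.01898e+02 -4.82000e-01] rms 1.65
a freeZ [ 5.35967e+02 -2.00572e+02 -4.81000e-01  1.43325e+02]
b ('top',) [ 4.81453e+02 -3.00938e+02 -4.77000e-01] rms 0.98
b ('side',) [ 4.81897e+02 -3.05072e+02 -4.61000e-01] rms 1.01
b ('top', 'side') [ 4.81350e+02 -3.02279e+02 -4.69000e-01] rms 1.1
b freeZ [ 4.80832e+02 -3.01245e+02 -4.69000e-01  1.42384e+02]
c ('top',) [ 428.488 -392.456   -0.518] rms 1.24
c ('side',) [ 430.236 -389.371   -0.537] rms 0.76
c ('top', 'side') [ 429.614 -391.547   -0.527] rms 1.12
c freeZ [ 429.948 -392.603   -0.527  137.728]
tray ('top',) [466.898 -68.845  -0.557] rms 1.06
tray ('side',) [465.452 -66.103  -0.557] rms 1.19
tray ('top', 'side') [466.038 -67.137  -0.556] rms 1.2
tray freeZ [467.45  -68.947  -0.558   7.901]
pad ('top',) [ 6.24802e+02 -9.33910e+01 -5.02000e-01] rms 1.54
pad ('side',) [ 6.21399e+02 -9.27410e+01 -5.11000e-01] rms 1.5
pad ('top', 'side') [ 6.22735e+02 -9.32860e+01 -5.07000e-01] rms 1.59
pad freeZ [ 6.24602e+02 -9.47290e+01 -5.08000e-01  9.32100e+00]
```

The fits agree: tins a, b and c are at (537,-201), (481,-302) and (429.5,-391.5), evenly spaced on a line with yaw of about -0.512. Top height, spacing and reach all check out. Next is a helper that turns world waypoints into rows in tool axes, and then the transit.

```bash
cat > rows.py <<'E'
import numpy as np
from scipy.spatial.transform import Rotation as R
from cell import ctrl
# rows(targets): list of ((x,y,z),yaw) world TCP, tool down -> shift (cm) / rotvec in the present tool axes
def rows(tg,verbose=True):
    s=ctrl.read_state(); A=R.from_euler('xyz',s["tool_rot"]); p=s["eef_pos"]
    print("t",round(s["clock"],2),"pos",p.round(1),"rpy",s["tool_rot"].round(3),"q",s["qpos"].round(2),"w",round(s["width"],1))
    for P,yaw in tg:
        d=A.inv().apply(np.array(P)-p)/10; w=(A.inv()*R.from_euler('xyz',[np.pi,0,yaw])).as_rotvec()
        print(P,yaw,"->",d.round(2),w.round(3),"mm",round(np.linalg.norm(d)*10))
E
python3 - <<'E'
from rows import *
rows([((345,450,300),2.874),((470,220,300),2.874),((530,0,300),2.75),((536.5,-201,300),2.63)])
E
```

```text
t 0.1 pos [171.9 626.4 303.1] rpy [-3.14   0.     2.874] q [-1.37  0.63  0.04  1.52 -0.03  1.   -0.02] w 85.1
(345, 450, 300) 2.874 -> [-21.37 -12.43   0.33] [-0.002  0.    -0.   ] mm 247
(470, 220, 300) 2.874 -> [-39.51 -31.3    0.36] [-0.002  0.    -0.   ] mm 504
(530, 0, 300) 2.75 -> [-51.11 -50.93   0.4 ] [-0.002  0.     0.124] mm 722
(536.5, -201, 300) 2.63 -> [-57.06 -70.14   0.43] [-0.002  0.     0.244] mm 904
```

send_rows:
  rows:
    - [[-4,-2.3,0,0,0,0],[-8,-4.6,0,0,0,0],[-12,-7,0,0,0,0],[-16,-9.3,0,0,0,0],[-20,-11.6,0,0,0,0],[-23.5,-14.5,0,0,0,0],[-26.7,-18,0,0,0,0],[-30,-21.4,0,0,0,0],[-33.3,-25,0,0,0,0],[-36.5,-28.4,0,0,0,0]]

```text
clock: 1.1
eef_pos: [449.3, 254.3, 303.7]
tool_rot: [-3.141, -0.0, 2.874]
force: [1.5, -0.8, 0.2]
width: 85.6
gripper_force: 0.0
```

send_rows:
  rows:
    - [[-3,-3.5,0,0,0,0.02],[-6,-7.5,0,0,0,0.05],[-8.8,-11.5,0,0,0,0.08],[-11.5,-15.5,0,0,0,0.1],[-13.8,-19.8,0,0,0,0.13],[-15.5,-24.3,0,0,0,0.16],[-17,-28.8,0,0,0,0.19],[-18.3,-33.5,0,0,0,0.22],[-19.5,-38,0,0,0,0.244],[-20.5,-41.7,0.4,0,0,0.244]]

```text
clock: 2.1
eef_pos: [535.7, -203.2, 300.0]
tool_rot: [-3.141, 0.001, 2.627]
force: [1.1, 0.4, 0.6]
width: 85.9
gripper_force: 0.0
```

```bash
python3 - <<'E'
from rows import *
import cv2
s=ctrl.read_state(); d=ctrl.get_image("wrist"); cv2.imwrite("pics/w1.png",d["pixels"][:,:,::-1])
np.savez("w1.npz",**{k:d[k] for k in("fx","cx","cy","D","mount")},pos=s["eef_pos"],rot=s["tool_rot"]); print(d["mount"].round(3),d["fx"])
rows([((536.5,-201,160),2.63)])
E
```

```text
[[ -0.      0.956   0.295  74.437]
 [  1.      0.      0.     -0.812]
 [  0.      0.295  -0.956 -69.709]
 [  0.      0.      0.      1.   ]] 281.35946350345085
t 2.15 pos [ 534.2 -210.9  299.4] rpy [-3.135e+00  3.000e-03  2.620e+00] q [ 0.22  0.53  0.16  1.74 -0.09  0.88  1.47] w 85.3
(536.5, -201, 160) 2.63 -> [ 0.34  1.06 13.93] [-0.007  0.003 -0.01 ] mm 140
```

View pics/w1.png

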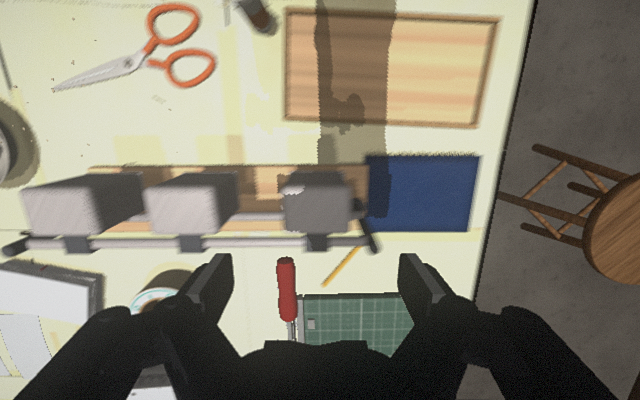

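The wrist view shows tin a at about (318,208) ahead of the fingers, straps on the upper bar at row 242, with the tray at upper right. The arm is still settling, so I'll hold, then check the projected tin corners against this view.

send_rows:
  rows:
    - [[0,0,0,0,0,0],[0,0,0,0,0,0],[0,0,2,0,0,0],[0,0,4,0,0,0],[0,0,4,0,0,0],[0,0,4,0,0,0]]

```text
clock: 2.75
eef_pos: [536.5, -198.4, 260.1]
tool_rot: [3.141, -0.001, 2.632]
force: [0.4, 0.5, 0.0]
width: 85.2
gripper_force: 0.0
```

```bash
python3 - <<'E'
from rows import *
from geo import rz
import cv2
s=ctrl.read_state(); d=ctrl.get_image("wrist"); im=d["pixels"][:,:,::-1].copy()
A=R.from_euler('xyz',s["tool_rot"]).as_matrix()
M=np.eye(4);M[:3,:3]=A;M[:3,3]=s["eef_pos"];E=M@d["mount"]
K=np.array([[d["fx"],0,d["cx"]],[0,d["fy"],d["cy"]],[0,0,1]])
def proj(P):
    c=(np.array(P)-E[:3,3])@E[:3,:3]*[1,-1,-1]
    return cv2.projectPoints(c.reshape(-1,1,3),np.zeros(3),np.zeros(3),K,np.array(d["D"]))[0][:,0]
im=cv2.resize(im,(800,500))
def poly(c,yaw,lx,ly,z,col):
    L=np.array([(1,1,0),(1,-1,0),(-1,-1,0),(-1,1,0)])*[lx/2,ly/2,0]@rz(yaw).T+[c[0],c[1],z]
    cv2.polylines(im,[np.int32(proj(L)*1.25*8)],True,col,1,cv2.LINE_AA,3)
for c in((536.5,-201),(481.3,-302.3),(429.5,-391.5)):
    poly(c,-.512,44,60,140,(0,0,255)); poly(c,-.512,44,60,60,(0,255,0))
poly((466.5,-68),-.556,120,240,14,(255,0,255)); poly((623.5,-93.3),-.507,109,148,14,(0,255,255))
cv2.imwrite("pics/w2.png",im)
rows([((536.5,-201,160),2.63)])
E
```

```text
t 2.8 pos [ 536.8 -199.   260.6] rpy [3.141e+00 1.000e-03 2.632e+00] q [ 0.22  0.57  0.14  1.79 -0.11  0.79  1.47] w 85.4
(536.5, -201, 160) 2.63 -> [-0.06 -0.2  10.06] [0.001 0.001 0.002] mm 101
```

View pics/w2.png

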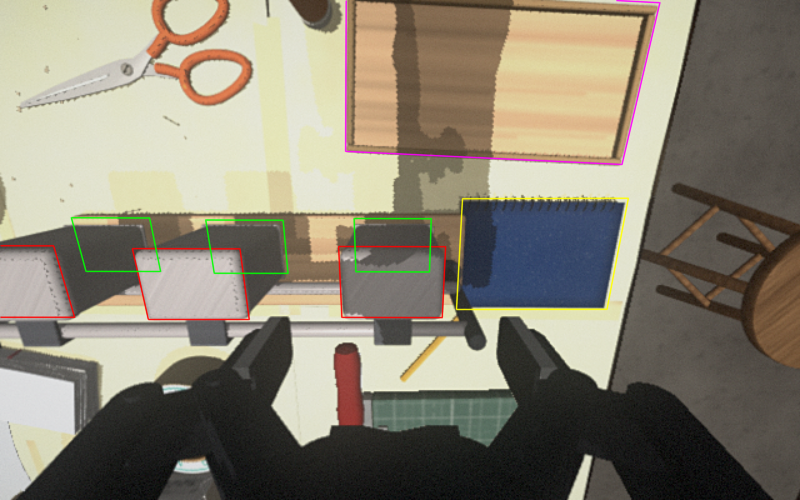

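The overlays match the tins, tray and notebook to within about 2 mm, so I can descend on tin a and grip.

send_rows:
  rows:
    - [[0,-0.2,3,0,0,0],[0,-0.2,6,0,0,0],[0,-0.2,8,0,0,0],[0,-0.2,9.3,0,0,0],[0,-0.2,10,0,0,0],[0,-0.2,10,0,0,0]]

```text
clock: 3.4
eef_pos: [535.4, -201.6, 159.9]
tool_rot: [3.142, -0.0, 2.63]
force: [-0.7, -0.9, 0.3]
width: 85.6
gripper_force: 0.0
```

send_rows:
  rows:
    - [[0,0,0,0,0,0],[0,0,0,0,0,0],[0,0,0,0,0,0],[0,0,0,0,0,0],[0,0,0,0,0,0],[0,0,0,0,0,0],[0,0,0,0,0,0],[0,0,0,0,0,0]]
  grip: 255

```text
clock: 4.2
eef_pos: [536.4, -200.7, 161.4]
tool_rot: [3.139, 0.002, 2.63]
force: [0.9, 3.7, 6.2]
width: 59.6
gripper_force: 63.4
```

send_rows:
  rows:
    - [[0,0,-1.5,0,0,0],[0,0,-3,0,0,0],[0,0,-4,0,0,0],[0,0,-4.5,0,0,0],[1.5,0,-4.5,0,0,0],[4,0,-4.5,0,0,0],[7,0,-6,0,0,0],[9,0,-10,0,0,0],[10,0,-13,0,0,0],[10,0,-14,0,0,0]]

```text
clock: 5.2
eef_pos: [447.6, -152.5, 302.2]
tool_rot: [3.141, 0.003, 2.63]
force: [1.3, -0.3, -5.0]
width: 59.7
gripper_force: 69.1
```

```bash
cat > tq.py <<'E'
from rows import *
from cell import ctrl
# mean wrench over n control periods; moment about the tool's x axis (rail x), world axes in
def tq(n=6):
    F=[];T=[]
    for _ in range(n):
        ctrl.get_image("top"); s=ctrl.read_state(); A=R.from_euler('xyz',s["tool_rot"]).inv()
        F.append(A.apply(s["force"]));T.append(A.apply(s["torque"]))
    print("t",round(s["clock"],2),"pos",s["eef_pos"].round(1),"rpy",s["tool_rot"].round(3),"w",round(s["width"],1),"F tool",np.mean(F,0).round(2),"T tool",np.mean(T,0).round(3),"sd",np.std(T,0).round(3))
E
python3 -c "
from tq import *
tq(4)"
```

```text
t 5.4 pos [ 448.1 -152.9  298.9] rpy [-3.141e+00 -1.000e-03  2.630e+00] w 59.2 F tool [0.49 0.29 4.23] T tool [-0.001 -0.064 -0.007] sd [0.042 0.087 0.031]
```

send_rows:
  rows:
    - [[0,4,0,0,0,0],[0,0,0,0,0,0],[0,-4,0,0,0,0],[0,0,0,0,0,0],[0,4,0,0,0,0],[0,0,0,0,0,0],[0,-4,0,0,0,0],[0,0,0,0,0,0],[0,4,0,0,0,0],[0,0,0,0,0,0]]

```text
clock: 6.4
eef_pos: [455.4, -140.1, 297.9]
tool_rot: [3.133, -0.001, 2.652]
force: [1.7, -0.1, -4.7]
width: 59.4
gripper_force: 80.0
```

send_rows:
  rows:
    - [[0,-4,0,0,0,0],[0,0,0,0,0,0],[0,4,0,0,0,0],[0,0,0,0,0,0],[0,-4,0,0,0,0],[0,0,0,0,0,0],[0,4,0,0,0,0],[0,0,0,0,0,0],[0,-4,0,0,0,0],[0,0,0,0,0,0]]

```text
clock: 7.4
eef_pos: [441.2, -166.7, 298.1]
tool_rot: [-3.131, -0.003, 2.606]
force: [-0.4, -2.0, -4.5]
width: 59.6
gripper_force: 85.2
```

send_rows:
  rows:
    - [[0,0,0,0.14,0,0],[0,0,0,0.28,0,0],[0,0,0,0.42,0,0],[0,0,0,0.54,0,0],[0,0,0,0.54,0,0],[0,0,0,0.54,0,0],[0,0,0,0.4,0,0],[0,0,0,0.26,0,0],[0,0,0,0.12,0,0],[0,0,0,0,0,0]]

```text
clock: 8.4
eef_pos: [446.9, -155.1, 301.1]
tool_rot: [3.136, 0.003, 2.625]
force: [0.3, -0.2, -5.4]
width: 59.0
gripper_force: 85.6
```

send_rows:
  rows:
    - [[0,0,0,0,0,0],[0,0,0,0,0,0],[0,0,0,0,0,0]]

```text
clock: 8.7
eef_pos: [448.1, -152.3, 299.8]
tool_rot: [-3.14, -0.0, 2.631]
force: [0.6, 0.4, -4.4]
width: 59.1
gripper_force: 85.6
```

```bash
python3 -c "
from tq import *
tq(10)"
```

```text
t 9.2 pos [ 448.  -152.5  299.8] rpy [-3.141 -0.     2.631] w 59.2 F tool [-0.06  0.03  4.66] T tool [ 0.018 -0.011  0.011] sd [0.036 0.039 0.027]
```

send_rows:
  rows:
    - [[0,0,0,-0.14,0,0],[0,0,0,-0.28,0,0],[0,0,0,-0.42,0,0],[0,0,0,-0.54,0,0],[0,0,0,-0.54,0,0],[0,0,0,-0.54,0,0],[0,0,0,-0.4,0,0],[0,0,0,-0.26,0,0],[0,0,0,-0.12,0,0],[0,0,0,0,0,0]]

```text
clock: 10.2
eef_pos: [449.6, -150.4, 301.6]
tool_rot: [-3.136, 0.005, 2.634]
force: [-1.1, 0.3, -5.3]
width: 59.4
gripper_force: 85.5
```

send_rows:
  rows:
    - [[0,0,0,0,0,0],[0,0,0,0,0,0],[0,0,0,0,0,0]]

```text
clock: 10.5
eef_pos: [447.6, -153.0, 300.0]
tool_rot: [3.141, -0.0, 2.629]
force: [0.2, 0.3, -4.3]
width: 59.1
gripper_force: 85.5
```

```bash
python3 -c "
from tq import *
tq(10)
rows([((537.4-12,-201,300),2.63)])"
```

```text
t 11.0 pos [ 447.8 -153.1  299.8] rpy [ 3.141 -0.     2.629] w 59.1 F tool [-0.04  0.01  4.44] T tool [-0.002  0.006  0.003] sd [0.015 0.024 0.028]
t 11.0 pos [ 447.8 -153.1  299.8] rpy [ 3.141 -0.     2.629] q [ 0.17  0.39  0.14  2.   -0.08  0.76  1.41] w 59.1
(525.4, -201, 300) 2.63 -> [-9.11 -0.37 -0.02] [ 0.    -0.    -0.001] mm 91
```

Tin a weighs 4.5 N and its moment shifts only 0.02 N m against the 0.08 expected, so it is quiet. It goes to the far tray spot.

```bash
python3 -c "
from rows import *
rows([((491.4,-12.9,200),2.586),((491.4,-12.9,115),2.586),((491.4,-12.9,108),2.586)])"
```

```text
t 11.0 pos [ 447.8 -153.1  299.8] rpy [ 3.141 -0.     2.629] q [ 0.17  0.39  0.14  2.   -0.08  0.76  1.41] w 59.1
(491.4, -12.9, 200) 2.586 -> [ 3.08 14.35  9.99] [ 0.    -0.     0.043] mm 178
(491.4, -12.9, 115) 2.586 -> [ 3.08 14.35 18.49] [ 0.    -0.     0.043] mm 236
(491.4, -12.9, 108) 2.586 -> [ 3.08 14.35 19.19] [ 0.    -0.     0.043] mm 242
```

send_rows:
  rows:
    - [[0.7,3.5,1,0,0,0.01],[1.5,7,3,0,0,0.02],[2.2,10.5,6,0,0,0.03],[2.8,13,9,0,0,0.043],[3.1,14.35,12,0,0,0.043],[3.1,14.35,14.5,0,0,0.043],[3.1,14.35,16.5,0,0,0.043],[3.1,14.35,17.8,0,0,0.043],[3.1,14.35,18.4,0,0,0.043],[3.1,14.35,18.4,0,0,0.043]]

```text
clock: 12.0
eef_pos: [491.2, -12.5, 115.3]
tool_rot: [-3.141, -0.001, 2.587]
force: [-0.1, 0.1, -3.5]
width: 59.5
gripper_force: 85.5
```

send_rows:
  rows:
    - [[0,0,0.3,0,0,0],[0,0,0.5,0,0,0],[0,0,0.7,0,0,0],[0,0,0.7,0,0,0],[0,0,0.7,0,0,0]]

```text
clock: 12.5
eef_pos: [492.1, -12.7, 112.5]
tool_rot: [3.139, 0.003, 2.586]
force: [-4.4, 0.3, 28.3]
width: 59.5
gripper_force: 89.2
```

```bash
python3 -c "
from tq import *
tq(2)"
```

```text
t 12.6 pos [492.1 -12.7 112.5] rpy [3.139e+00 3.000e-03 2.586e+00] w 58.9 F tool [  3.2   -2.55 -28.15] T tool [ 0.748  1.364 -0.016] sd [0.002 0.015 0.018]
```

Contact came about 6 mm early with an off-centre push, so I'll ease the press and look.

send_rows:
  rows:
    - [[0,0,-0.5,0,0,0],[0,0,-0.5,0,0,0]]

```text
clock: 12.8
eef_pos: [492.1, -12.5, 115.1]
tool_rot: [3.14, 0.002, 2.587]
force: [-0.2, -0.1, -5.0]
width: 59.4
gripper_force: 85.6
```

```bash
python3 - <<'E'
from tq import *
import cv2
tq(2)
a=ctrl.get_image("side")["pixels"][:,:,::-1][190:365,190:430]; a=cv2.convertScaleAbs(a,alpha=1.3,beta=15)
cv2.imwrite("pics/s3.png",cv2.resize(a,None,fx=3.3,fy=3.3,interpolation=cv2.INTER_CUBIC))
E
```

```text
t 12.9 pos [491.5 -12.4 114.1] rpy [3.141e+00 1.000e-03 2.587e+00] w 59.2 F tool [-0.14  0.    4.15] T tool [ 0.008 -0.022  0.003] sd [0.009 0.001 0.009]
```

View pics/s3.png

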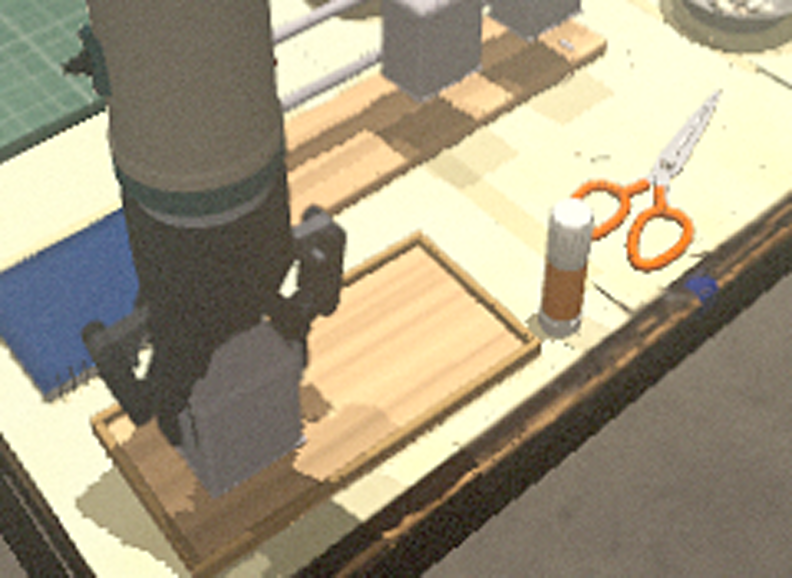

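The tin sits well inside the tray walls (crop base corners about (215,490) and (302,438)), but I can't tell tilt from here. I'll overlay an upright model in the side and wrist views.

```bash
python3 - <<'E'
from rows import *
from geo import rz, proj as pj
import cv2
s=ctrl.read_state(); d=ctrl.get_image("wrist"); im=d["pixels"][:,:,::-1].copy()
si=ctrl.get_image("side")["pixels"][:,:,::-1]
A=R.from_euler('xyz',s["tool_rot"]).as_matrix();M=np.eye(4);M[:3,:3]=A;M[:3,3]=s["eef_pos"];E=M@d["mount"]
K=np.array([[d["fx"],0,d["cx"]],[0,d["fy"],d["cy"]],[0,0,1]])
def pw(P):
    c=(np.array(P)-E[:3,3])@E[:3,:3]*[1,-1,-1]
    return cv2.projectPoints(c.reshape(-1,1,3),np.zeros(3),np.zeros(3),K,np.array(d["D"]))[0][:,0]
# tool-frame box: front = +x tool, bottom = +z tool
def box(zc,th):
    r=R.from_rotvec([0,th,0]).as_matrix()
    f=np.array([(22,30,-40),(22,30,40),(22,-30,40),(22,-30,-40)])  # front face
    g=np.array([(22,30,-40),(22,30,40),(-22,30,40),(-22,30,-40)])  # +y face
    piv=np.array([0,0,54.])
    return [((q+[0,0,zc]-piv)@r.T+piv)@A.T+s["eef_pos"] for q in(f,g)]
W=cv2.resize(im,(400,250)); W=cv2.resize(im[0:260,130:510],(400,274)); sc=400/380
side=cv2.convertScaleAbs(cv2.resize(si[230:350,210:310],None,fx=4,fy=4,interpolation=cv2.INTER_CUBIC),alpha=1.5,beta=20)
out=np.zeros((490,800,3),np.uint8)
side2=side.copy()
for zc,th,c in((60.5,0,(0,255,0)),(66,0,(0,0,255))):
    for q in box(zc,th):
        cv2.polylines(side,[np.int32((pj("side",q)-[210,230])*4)],True,c,1)
        cv2.polylines(W,[np.int32((pw(q)-[130,0])*sc)],True,c,1)
out[:480,:400]=side; out[:274,400:]=W; out[274:490,400:580]=cv2.resize(side2,(180,216))
cv2.imwrite("pics/o4.png",out)
E
```

```text
(no output)
```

View pics/o4.png

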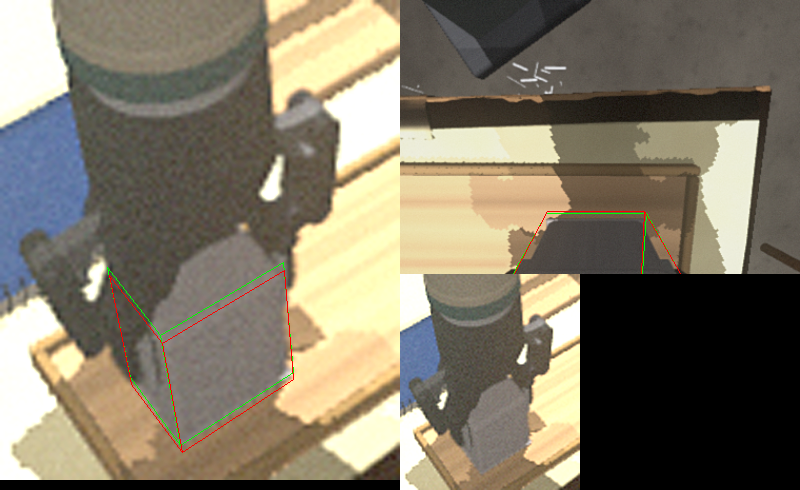

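The tin is upright to within a few hundredths of a radian and inside the rim. I'll lower it to light contact, release and back off.

send_rows:
  rows:
    - [[0,0,0.1,0,0,0],[0,0,0.2,0,0,0],[0,0,0.2,0,0,0]]

```text
clock: 13.35
eef_pos: [491.2, -12.6, 112.6]
tool_rot: [3.141, -0.0, 2.587]
force: [-0.3, 0.9, 8.8]
width: 59.8
gripper_force: 87.1
```

send_rows:
  rows:
    - [[0,0,0,0,0,0],[0,0,0,0,0,0],[0,0,0,0,0,0],[0,0,0,0,0,0],[0,0,0,0,0,0],[0,0,-1.5,0,0,0],[0,0,-4,0,0,0],[0,0,-7,0,0,0],[0,0,-11,0,0,0],[0,0,-15,0,0,0]]
  grip: 0

```text
clock: 14.35
eef_pos: [490.8, -12.5, 263.1]
tool_rot: [-3.141, -0.001, 2.587]
force: [1.9, -0.1, -0.4]
width: 85.2
gripper_force: 0.0
```

```bash
python3 -c "
from rows import *
rows([((481.3,-302.3,270),2.63),((481.3,-302.3,160),2.63)])"
```

```text
t 14.35 pos [490.8 -12.5 263.1] rpy [-3.141e+00 -1.000e-03  2.587e+00] q [-0.14  0.47  0.15  2.   -0.11  0.68  1.09] w 85.2
(481.3, -302.3, 270) 2.63 -> [-14.46 -25.13  -0.69] [-0.001 -0.001 -0.043] mm 290
(481.3, -302.3, 160) 2.63 -> [-14.47 -25.13  10.31] [-0.001 -0.001 -0.043] mm 308
```

send_rows:
  rows:
    - [[-2,-3.7,-0.7,0,0,0],[-4.2,-7.5,-0.7,0,0,-0.01],[-6.4,-11.2,-0.7,0,0,-0.02],[-8.6,-15,-0.7,0,0,-0.03],[-10.8,-18.7,-0.7,0,0,-0.043],[-12.6,-22,-0.7,0,0,-0.043],[-13.8,-24,-0.7,0,0,-0.043],[-14.45,-25.1,0,0,0,-0.043],[-14.45,-25.1,0.5,0,0,-0.043],[-14.45,-25.1,1,0,0,-0.043]]

```text
clock: 15.35
eef_pos: [481.8, -300.2, 250.9]
tool_rot: [3.14, -0.002, 2.631]
force: [0.7, -0.3, -0.7]
width: 85.7
gripper_force: 0.0
```

```bash
python3 -c "
from rows import *
ctrl.get_image('top');ctrl.get_image('top')
rows([((481.3,-302.3,156),2.63)])"
```

```text
t 15.45 pos [ 481.8 -299.5  250.7] rpy [ 3.140e+00 -3.000e-03  2.632e+00] q [ 0.43  0.58  0.12  1.81 -0.1   0.76  1.66] w 85.6
(481.3, -302.3, 156) 2.63 -> [-0.12 -0.28  9.47] [ 0.001 -0.003  0.002] mm 95
```

send_rows:
  rows:
    - [[0,-0.2,3,0,0,0],[0,-0.2,6,0,0,0],[0,-0.2,8,0,0,0],[0,-0.2,9,0,0,0],[0,-0.2,9.4,0,0,0],[0,-0.2,9.4,0,0,0]]

```text
clock: 16.05
eef_pos: [481.3, -303.2, 158.1]
tool_rot: [3.141, 0.0, 2.631]
force: [0.2, 0.1, 0.8]
width: 85.4
gripper_force: 0.0
```

send_rows:
  rows:
    - [[0,0,0,0,0,0],[0,0,0,0,0,0],[0,0,0,0,0,0],[0,0,0,0,0,0],[0,0,0,0,0,0],[0,0,0,0,0,0],[0,0,0,0,0,0],[0,0,0,0,0,0]]
  grip: 255

```text
clock: 16.85
eef_pos: [481.3, -304.1, 159.1]
tool_rot: [-3.142, 0.002, 2.63]
force: [-0.9, 0.5, 6.1]
width: 59.5
gripper_force: 56.1
```

send_rows:
  rows:
    - [[0,0,-1.5,0,0,0],[0,0,-3,0,0,0],[0,0,-4,0,0,0],[0,0,-4.5,0,0,0],[1.5,0,-4.5,0,0,0],[4,0,-4.5,0,0,0],[7,0,-6,0,0,0],[9,2,-10,0,0,0],[9,5,-13,0,0,0],[9,8,-14,0,0,0]]

```text
clock: 17.85
eef_pos: [442.2, -189.8, 300.6]
tool_rot: [3.141, 0.005, 2.628]
force: [1.4, -0.0, -4.2]
width: 59.2
gripper_force: 60.8
```

send_rows:
  rows:
    - [[0,4,0,0,0,0],[0,0,0,0,0,0],[0,-4,0,0,0,0],[0,0,0,0,0,0],[0,4,0,0,0,0],[0,0,0,0,0,0],[0,-4,0,0,0,0],[0,0,0,0,0,0],[0,4,0,0,0,0],[0,0,0,0,0,0]]

```text
clock: 18.85
eef_pos: [449.1, -176.6, 297.4]
tool_rot: [3.132, 0.001, 2.653]
force: [1.1, -0.8, -3.7]
width: 59.5
gripper_force: 62.3
```

send_rows:
  rows:
    - [[0,-4,0,0,0,0],[0,0,0,0,0,0],[0,4,0,0,0,0],[0,0,0,0,0,0],[0,-4,0,0,0,0],[0,0,0,0,0,0],[0,4,0,0,0,0],[0,0,0,0,0,0],[0,-4,0,0,0,0],[0,0,0,0,0,0]]

```text
clock: 19.85
eef_pos: [434.3, -203.6, 297.9]
tool_rot: [-3.132, 0.0, 2.605]
force: [1.7, -1.1, -4.7]
width: 59.5
gripper_force: 62.9
```

send_rows:
  rows:
    - [[0,0,0,0.14,0,0],[0,0,0,0.28,0,0],[0,0,0,0.42,0,0],[0,0,0,0.54,0,0],[0,0,0,0.54,0,0],[0,0,0,0.54,0,0],[0,0,0,0.4,0,0],[0,0,0,0.26,0,0],[0,0,0,0.12,0,0],[0,0,0,0,0,0]]

```text
clock: 20.85
eef_pos: [440.4, -192.2, 299.6]
tool_rot: [3.136, 0.004, 2.625]
force: [-1.3, 0.1, -5.7]
width: 59.3
gripper_force: 62.5
```

send_rows:
  rows:
    - [[0,0,0,0,0,0],[0,0,0,0,0,0],[0,0,0,0,0,0],[0,0,0,0,0,0]]

```text
clock: 21.25
eef_pos: [442.1, -188.5, 297.7]
tool_rot: [-3.141, -0.0, 2.633]
force: [-0.5, 0.0, -5.2]
width: 59.5
gripper_force: 62.7
```

```bash
python3 -c "
from tq import *
tq(10)"
```

```text
t 21.75 pos [ 441.6 -189.8  297.9] rpy [-3.141 -0.     2.63 ] w 59.6 F tool [-0.13  0.12  4.08] T tool [ 0.018 -0.019  0.   ] sd [0.024 0.195 0.023]
```

send_rows:
  rows:
    - [[0,0,0,-0.14,0,0],[0,0,0,-0.28,0,0],[0,0,0,-0.42,0,0],[0,0,0,-0.54,0,0],[0,0,0,-0.54,0,0],[0,0,0,-0.54,0,0],[0,0,0,-0.4,0,0],[0,0,0,-0.26,0,0],[0,0,0,-0.12,0,0],[0,0,0,0,0,0]]

```text
clock: 22.75
eef_pos: [443.2, -187.6, 299.6]
tool_rot: [-3.136, 0.004, 2.634]
force: [-0.6, 1.3, -3.7]
width: 59.5
gripper_force: 63.1
```

send_rows:
  rows:
    - [[0,0,0,0,0,0],[0,0,0,0,0,0],[0,0,0,0,0,0],[0,0,0,0,0,0]]

```text
clock: 23.15
eef_pos: [440.8, -191.2, 297.9]
tool_rot: [3.141, -0.0, 2.626]
force: [-0.2, 0.2, -4.5]
width: 59.2
gripper_force: 63.3
```

```bash
python3 -c "
from tq import *
tq(10)
rows([((428,-114.7,220),2.586),((428,-114.7,114),2.586),((623.5,-93.3,290),2.63)])"
```

```text
t 23.65 pos [ 441.5 -190.   297.9] rpy [ 3.142 -0.     2.63 ] w 59.9 F tool [0.06 0.02 4.21] T tool [ 0.004 -0.016 -0.021] sd [0.034 0.209 0.025]
t 23.65 pos [ 441.5 -190.   297.9] rpy [ 3.142 -0.     2.63 ] q [ 0.25  0.4   0.13  1.99 -0.07  0.76  1.49] w 59.9
(428, -114.7, 220) 2.586 -> [4.87 5.9  7.79] [ 0.    -0.     0.044] mm 109
(428, -114.7, 114) 2.586 -> [ 4.87  5.9  18.39] [ 0.    -0.     0.044] mm 199
(623.5, -93.3, 290) 2.63 -> [-11.13  17.34   0.79] [ 0. -0. -0.] mm 206
```

Tin b shifts only 0.014 N m, so it looks quiet, but the front-back moment is wobbling. I'll check that before deciding.

```bash
python3 - <<'E'
from rows import *
for _ in range(16):
    ctrl.get_image("top"); s=ctrl.read_state(); A=R.from_euler('xyz',s["tool_rot"]).inv()
    print(round(s["clock"],2),A.apply(s["torque"]).round(3),A.apply(s["force"]).round(1),s["eef_pos"].round(1),s["qd"].round(3)[[1,3,5]])
E
```

```text
23.7 [-0.043  0.04   0.011] [-0.8  0.7  3.6] [ 441.6 -189.9  297.8] [ 0.003 -0.006  0.072]
23.75 [ 0.053  0.346 -0.027] [-0.4 -0.   4.9] [ 441.6 -189.8  297.9] [ 0.001  0.005 -0.004]
23.8 [ 0.02  -0.152  0.003] [-0.1  0.9  4.1] [ 441.6 -189.8  297.9] [-0.005  0.002 -0.06 ]
23.85 [ 0.008 -0.054  0.016] [ 0.6 -0.3  4. ] [ 441.6 -189.8  297.9] [ 0.003 -0.006  0.062]
23.9 [0.021 0.368 0.014] [-0.8  0.1  4.1] [ 441.6 -189.8  297.9] [0.002 0.002 0.031]
23.95 [ 0.047 -0.094 -0.033] [1.1 0.8 4.1] [ 441.6 -189.8  297.9] [-0.004  0.006 -0.08 ]
24.0 [-0.04  -0.224 -0.023] [-0.  -0.4  3.5] [ 441.6 -189.8  297.9] [-0.    -0.008  0.029]
24.05 [0.039 0.242 0.005] [-0.5 -1.1  4.8] [ 441.6 -189.8  297.9] [ 0.003 -0.001  0.055]
24.1 [-0.003 -0.012 -0.011] [-0.2 -0.   5.2] [ 441.6 -189.8  297.9] [-0.005  0.007 -0.077]
24.15 [ 0.007 -0.3   -0.004] [0.3 0.7 4. ] [ 441.6 -189.8  297.9] [-0.001 -0.005 -0.006]
24.2 [-0.023  0.129  0.03 ] [-1.3 -0.   4.9] [ 441.6 -189.8  297.9] [ 0.004 -0.006  0.068]
24.25 [ 0.009  0.184 -0.024] [-0.3 -0.3  4.6] [ 441.6 -189.8  297.9] [-0.003  0.007 -0.05 ]
24.3 [ 0.004 -0.283  0.027] [ 0.6 -0.3  4.2] [ 441.6 -189.9  297.9] [-0.004 -0.001 -0.035]
24.35 [-0.038  0.084 -0.034] [-0.8  0.3  5. ] [ 441.6 -189.8  297.9] [ 0.004 -0.006  0.075]
24.4 [0.036 0.356 0.002] [-1.1  1.   4.3] [ 441.6 -189.8  297.9] [-0.     0.003 -0.004]
24.45 [-0.009 -0.201 -0.003] [-0.6 -0.3  3.6] [ 441.6 -189.9  297.9] [-0.003  0.003 -0.06 ]
```

That is joint 6 chattering, not a stamp; the side-to-side moment is steady at zero. Tin b is quiet and goes to the near tray spot.

send_rows:
  rows:
    - [[1.5,2,1,0,0,0.02],[3,4,3,0,0,0.044],[4.3,5.5,6,0,0,0.044],[4.9,5.9,9,0,0,0.044],[4.9,5.9,12,0,0,0.044],[4.9,5.9,14.5,0,0,0.044],[4.9,5.9,16.5,0,0,0.044],[4.9,5.9,17.7,0,0,0.044],[4.9,5.9,18.2,0,0,0.044],[4.9,5.9,18.2,0,0,0.044]]

```text
clock: 25.45
eef_pos: [428.4, -114.6, 115.1]
tool_rot: [-3.142, 0.0, 2.586]
force: [0.8, -0.3, -3.7]
width: 59.4
gripper_force: 63.4
```

send_rows:
  rows:
    - [[0,0,0.1,0,0,0],[0,0,0.2,0,0,0],[0,0,0.3,0,0,0],[0,0,0.3,0,0,0]]

```text
clock: 25.85
eef_pos: [428.2, -114.4, 112.8]
tool_rot: [3.141, 0.001, 2.586]
force: [-0.4, 0.6, -3.8]
width: 59.6
gripper_force: 63.7
```

send_rows:
  rows:
    - [[0,0,0.1,0,0,0],[0,0,0.2,0,0,0],[0,0,0.3,0,0,0],[0,0,0.3,0,0,0]]

```text
clock: 26.25
eef_pos: [427.7, -114.4, 109.8]
tool_rot: [-3.141, -0.0, 2.586]
force: [1.4, -0.8, -4.5]
width: 59.4
gripper_force: 63.4
```

send_rows:
  rows:
    - [[0,0,0.1,0,0,0],[0,0,0.2,0,0,0],[0,0,0.3,0,0,0],[0,0,0.3,0,0,0]]

```text
clock: 26.65
eef_pos: [427.7, -114.4, 106.7]
tool_rot: [-3.141, -0.0, 2.586]
force: [-1.1, 0.3, -4.1]
width: 59.2
gripper_force: 63.6
```

send_rows:
  rows:
    - [[0,0,0.1,0,0,0],[0,0,0.2,0,0,0],[0,0,0.2,0,0,0]]

```text
clock: 26.95
eef_pos: [428.0, -114.6, 105.9]
tool_rot: [3.141, 0.001, 2.585]
force: [0.4, 0.3, 10.6]
width: 59.3
gripper_force: 66.6
```

Contact came at the expected height. Releasing and moving to tin c.

send_rows:
  rows:
    - [[0,0,0,0,0,0],[0,0,0,0,0,0],[0,0,0,0,0,0],[0,0,0,0,0,0],[0,0,0,0,0,0],[0,0,-1.5,0,0,0],[0,0,-4,0,0,0],[0,0,-7,0,0,0],[0,0,-11,0,0,0],[0,0,-15,0,0,0]]
  grip: 0

```text
clock: 27.95
eef_pos: [427.2, -114.3, 256.0]
tool_rot: [-3.141, -0.001, 2.585]
force: [1.2, 0.2, -0.1]
width: 85.5
gripper_force: 0.0
```

```bash
python3 - <<'E'
from rows import *
import cv2
a=ctrl.get_image("side")["pixels"][:,:,::-1][150:365,200:420]; a=cv2.convertScaleAbs(a,alpha=1.3,beta=15)
cv2.imwrite("pics/s5.png",cv2.resize(a,None,fx=2.7,fy=2.7,interpolation=cv2.INTER_CUBIC))
rows([((429.5,-391.5,260),2.63),((429.5,-391.5,156),2.63)])
E
```

```text
t 28.0 pos [ 429.6 -115.7  261. ] rpy [3.139 0.007 2.584] q [-0.21  0.46  0.58  2.13 -0.42  0.65  1.67] w 85.3
(429.5, -391.5, 260) 2.63 -> [-14.57 -23.41   0.13] [ 0.003  0.007 -0.046] mm 276
(429.5, -391.5, 156) 2.63 -> [-14.5  -23.45  10.53] [ 0.003  0.007 -0.046] mm 295
```

View pics/s5.png

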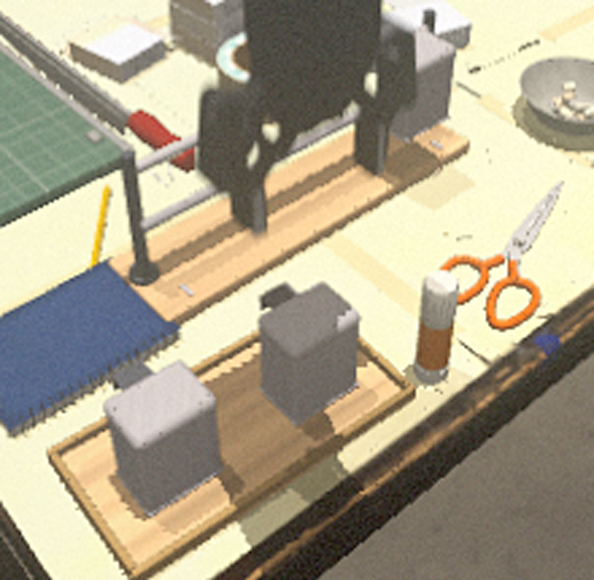

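Both tins stand upright in the tray, at crop (165,440) and (310,350). Tin c still hangs at the far end.

send_rows:
  rows:
    - [[-2,-3.5,-0.4,0,0,0],[-4.2,-7,-0.4,0,0,-0.01],[-6.5,-10.5,-0.4,0,0,-0.02],[-8.8,-14,-0.4,0,0,-0.03],[-11,-17.5,-0.4,0,0,-0.044],[-13,-20.5,-0.4,0,0,-0.044],[-14.1,-22.5,-0.4,0,0,-0.044],[-14.7,-23.4,0,0,0,-0.044],[-14.7,-23.4,0.5,0,0,-0.044],[-14.7,-23.4,1,0,0,-0.044]]

```text
clock: 29.0
eef_pos: [429.3, -389.0, 243.9]
tool_rot: [3.14, -0.002, 2.631]
force: [0.2, 0.4, -0.2]
width: 85.3
gripper_force: 0.0
```

```bash
python3 -c "
from rows import *
ctrl.get_image('top');ctrl.get_image('top')
rows([((429.5,-391.5,156),2.63)])"
```

```text
t 29.1 pos [ 429.3 -388.3  243.7] rpy [ 3.140e+00 -3.000e-03  2.632e+00] q [ 0.38  0.65  0.5   1.79 -0.41  0.81  2.14] w 85.4
(429.5, -391.5, 156) 2.63 -> [-0.19 -0.28  8.76] [ 0.002 -0.003  0.002] mm 88
```

send_rows:
  rows:
    - [[-0.1,-0.2,3,0,0,0],[-0.1,-0.2,5.5,0,0,0],[-0.1,-0.2,7.3,0,0,0],[-0.1,-0.2,8.3,0,0,0],[-0.1,-0.2,8.7,0,0,0],[-0.1,-0.2,8.7,0,0,0]]

```text
clock: 29.7
eef_pos: [429.3, -392.6, 158.0]
tool_rot: [3.141, -0.0, 2.63]
force: [0.0, -0.8, 0.3]
width: 85.7
gripper_force: 0.0
```

send_rows:
  rows:
    - [[0,0,0,0,0,0],[0,0,0,0,0,0],[0,0,0,0,0,0],[0,0,0,0,0,0],[0,0,0,0,0,0],[0,0,0,0,0,0],[0,0,0,0,0,0],[0,0,0,0,0,0]]
  grip: 255

```text
clock: 30.5
eef_pos: [428.4, -395.4, 159.6]
tool_rot: [-3.138, 0.003, 2.629]
force: [-3.1, -2.5, 5.9]
width: 59.3
gripper_force: 60.2
```

send_rows:
  rows:
    - [[0,0,-1.5,0,0,0],[0,0,-3,0,0,0],[0,0,-4,0,0,0],[0,0,-4.5,0,0,0],[1.5,0,-4.5,0,0,0],[4,0,-4.5,0,0,0],[6.5,1,-6,0,0,0],[8,4,-10,0,0,0],[8,8,-13,0,0,0],[8,12,-14,0,0,0]]

```text
clock: 31.5
eef_pos: [418.4, -249.2, 300.5]
tool_rot: [3.141, 0.004, 2.627]
force: [1.6, -1.5, -4.7]
width: 59.3
gripper_force: 64.2
```

send_rows:
  rows:
    - [[0,3,0,0,0,0],[0,6,0,0,0,0],[0,6,0,0,0,0],[0,6,0,0,0,0]]

```text
clock: 31.9
eef_pos: [447.3, -196.0, 297.6]
tool_rot: [-3.141, -0.001, 2.632]
force: [-0.9, -0.6, -4.2]
width: 59.2
gripper_force: 64.5
```

send_rows:
  rows:
    - [[0,4,0,0,0,0],[0,0,0,0,0,0],[0,-4,0,0,0,0],[0,0,0,0,0,0],[0,4,0,0,0,0],[0,0,0,0,0,0],[0,-4,0,0,0,0],[0,0,0,0,0,0],[0,4,0,0,0,0],[0,0,0,0,0,0]]

```text
clock: 32.9
eef_pos: [454.4, -184.6, 296.6]
tool_rot: [3.133, -0.002, 2.652]
force: [0.9, -0.1, -5.2]
width: 59.3
gripper_force: 66.4
```

send_rows:
  rows:
    - [[0,-4,0,0,0,0],[0,0,0,0,0,0],[0,4,0,0,0,0],[0,0,0,0,0,0],[0,-4,0,0,0,0],[0,0,0,0,0,0],[0,4,0,0,0,0],[0,0,0,0,0,0],[0,-4,0,0,0,0],[0,0,0,0,0,0]]

```text
clock: 33.9
eef_pos: [439.3, -213.1, 299.4]
tool_rot: [-3.131, 0.004, 2.601]
force: [1.0, -0.4, -3.4]
width: 59.3
gripper_force: 67.5
```

send_rows:
  rows:
    - [[0,0,0,0.14,0,0],[0,0,0,0.28,0,0],[0,0,0,0.42,0,0],[0,0,0,0.54,0,0],[0,0,0,0.54,0,0],[0,0,0,0.54,0,0],[0,0,0,0.4,0,0],[0,0,0,0.26,0,0],[0,0,0,0.12,0,0],[0,0,0,0,0,0]]

```text
clock: 34.9
eef_pos: [446.0, -199.7, 300.4]
tool_rot: [3.134, 0.005, 2.625]
force: [-0.8, -0.9, -6.7]
width: 59.7
gripper_force: 67.2
```

send_rows:
  rows:
    - [[0,0,0,0,0,0],[0,0,0,0,0,0],[0,0,0,0,0,0],[0,0,0,0,0,0]]

```text
clock: 35.3
eef_pos: [448.0, -195.6, 297.6]
tool_rot: [-3.14, -0.001, 2.633]
force: [0.1, 0.5, -4.6]
width: 59.6
gripper_force: 70.6
```

```bash
python3 -c "
from tq import *
tq(10)"
```

```text
t 35.8 pos [ 447.5 -196.8  297.8] rpy [-3.141 -0.     2.63 ] w 59.2 F tool [ 0.02 -0.05  4.41] T tool [-0.006  0.007 -0.005] sd [0.053 0.064 0.017]
```

send_rows:
  rows:
    - [[0,0,0,-0.14,0,0],[0,0,0,-0.28,0,0],[0,0,0,-0.42,0,0],[0,0,0,-0.54,0,0],[0,0,0,-0.54,0,0],[0,0,0,-0.54,0,0],[0,0,0,-0.4,0,0],[0,0,0,-0.26,0,0],[0,0,0,-0.12,0,0],[0,0,0,0,0,0]]

```text
clock: 36.8
eef_pos: [449.0, -194.7, 299.3]
tool_rot: [-3.137, 0.004, 2.634]
force: [-1.0, 0.5, -4.2]
width: 59.2
gripper_force: 70.8
```

send_rows:
  rows:
    - [[0,0,0,0,0,0],[0,0,0,0,0,0],[0,0,0,0,0,0],[0,0,0,0,0,0]]

```text
clock: 37.2
eef_pos: [446.7, -198.2, 298.1]
tool_rot: [3.141, 0.0, 2.627]
force: [0.7, -0.7, -4.8]
width: 59.3
gripper_force: 70.8
```

```bash
python3 -c "
from tq import *
tq(10)
rows([((450,-110,310),2.63),((540,-40,310),2.63),((623.5,-93.3,310),2.63)])"
```

```text
t 37.7 pos [ 447.4 -196.9  297.9] rpy [ 3.142 -0.     2.63 ] w 59.3 F tool [-0.33  0.18  4.52] T tool [0.016 0.032 0.015] sd [0.043 0.033 0.038]
t 37.7 pos [ 447.4 -196.9  297.9] rpy [ 3.142 -0.     2.63 ] q [-0.02  0.45  0.53  1.97 -0.32  0.8   1.75] w 59.3
(450, -110, 310) 2.63 -> [ 4.03  7.71 -1.21] [ 0. -0. -0.] mm 88
(540, -40, 310) 2.63 -> [-0.38 18.22 -1.21] [ 0. -0. -0.] mm 183
(623.5, -93.3, 310) 2.63 -> [-10.27  17.66  -1.21] [ 0. -0. -0.] mm 205
```

None of the three fast tilts showed the 0.08 N m shift. The quick return probably let a slippery stamp slide back. I'll repeat on c with a longer hold and a slow return.

send_rows:
  rows:
    - [[0,0,0,0.14,0,0],[0,0,0,0.28,0,0],[0,0,0,0.42,0,0],[0,0,0,0.55,0,0],[0,0,0,0.55,0,0],[0,0,0,0.55,0,0],[0,0,0,0.55,0,0],[0,0,0,0.55,0,0],[0,0,0,0.49,0,0],[0,0,0,0.42,0,0]]

```text
clock: 38.7
eef_pos: [447.2, -197.3, 298.2]
tool_rot: [-2.725, 0.0, 2.629]
force: [0.3, 0.3, -4.2]
width: 59.4
gripper_force: 70.9
```

send_rows:
  rows:
    - [[0,0,0,-0.06,0,0],[0,0,0,-0.12,0,0],[0,0,0,-0.18,0,0],[0,0,0,-0.24,0,0],[0,0,0,-0.29,0,0],[0,0,0,-0.34,0,0],[0,0,0,-0.38,0,0],[0,0,0,-0.41,0,0],[0,0,0,-0.42,0,0],[0,0,0,-0.42,0,0]]

```text
clock: 39.7
eef_pos: [446.6, -198.2, 298.5]
tool_rot: [3.141, 0.001, 2.627]
force: [-0.5, 0.5, -5.2]
width: 59.7
gripper_force: 71.0
```

```bash
python3 -c "
from tq import *
tq(12)"
```

```text
t 40.3 pos [ 447.5 -196.8  297.8] rpy [-3.141 -0.     2.63 ] w 59.2 F tool [-0.25  0.05  4.48] T tool [0.003 0.026 0.005] sd [0.035 0.028 0.024]
```

send_rows:
  rows:
    - [[0,0,0,-0.14,0,0],[0,0,0,-0.28,0,0],[0,0,0,-0.42,0,0],[0,0,0,-0.55,0,0],[0,0,0,-0.55,0,0],[0,0,0,-0.55,0,0],[0,0,0,-0.55,0,0],[0,0,0,-0.55,0,0],[0,0,0,-0.49,0,0],[0,0,0,-0.42,0,0]]

```text
clock: 41.3
eef_pos: [447.7, -196.3, 298.0]
tool_rot: [2.725, 0.0, 2.631]
force: [-0.2, 0.6, -4.8]
width: 59.2
gripper_force: 71.2
```

send_rows:
  rows:
    - [[0,0,0,0.06,0,0],[0,0,0,0.12,0,0],[0,0,0,0.18,0,0],[0,0,0,0.24,0,0],[0,0,0,0.29,0,0],[0,0,0,0.34,0,0],[0,0,0,0.38,0,0],[0,0,0,0.41,0,0],[0,0,0,0.42,0,0],[0,0,0,0.42,0,0]]

```text
clock: 42.3
eef_pos: [448.0, -195.2, 298.1]
tool_rot: [3.141, -0.0, 2.633]
force: [-0.8, 0.6, -5.0]
width: 59.5
gripper_force: 71.1
```

```bash
python3 -c "
from tq import *
tq(12)"
```

```text
t 42.9 pos [ 447.4 -197.   297.9] rpy [ 3.142 -0.     2.629] w 59.6 F tool [ 0.06 -0.08  4.72] T tool [-0.012  0.033  0.001] sd [0.051 0.073 0.026]
```

The result is still ambiguous: c's side moment is noisier than a's or b's, which fits a stamp that won't stay put. I'll measure while holding a tilt, so the stamp is pinned to the low side, at ±0.5 and ±0.1 rad.

send_rows:
  rows:
    - [[0,0,0,0.14,0,0],[0,0,0,0.28,0,0],[0,0,0,0.4,0,0],[0,0,0,0.5,0,0],[0,0,0,0.5,0,0],[0,0,0,0.5,0,0],[0,0,0,0.5,0,0]]

```text
clock: 43.6
eef_pos: [447.0, -197.8, 298.3]
tool_rot: [-2.644, 0.001, 2.627]
force: [0.4, -0.9, -3.5]
width: 59.3
gripper_force: 71.6
```

```bash
python3 -c "
from tq import *
tq(7)"
```

```text
t 43.95 pos [ 447.3 -197.3  298.1] rpy [-2.643  0.     2.629] w 59.5 F tool [-0.29  2.1   3.98] T tool [-0.979  0.016 -0.021] sd [0.022 0.058 0.034]
```

send_rows:
  rows:
    - [[0,0,0,-0.1,0,0],[0,0,0,-0.2,0,0],[0,0,0,-0.28,0,0],[0,0,0,-0.35,0,0],[0,0,0,-0.4,0,0],[0,0,0,-0.4,0,0],[0,0,0,-0.4,0,0]]

```text
clock: 44.65
eef_pos: [447.0, -197.3, 297.9]
tool_rot: [-3.04, -0.0, 2.629]
force: [-0.3, 0.3, -3.8]
width: 59.4
gripper_force: 71.5
```

```bash
python3 -c "
from tq import *
tq(9)"
```

```text
t 45.1 pos [ 447.6 -196.6  297.8] rpy [-3.041 -0.     2.63 ] w 59.7 F tool [0.04 0.72 4.69] T tool [-0.209  0.021  0.018] sd [0.048 0.104 0.034]
```

send_rows:
  rows:
    - [[0,0,0,-0.14,0,0],[0,0,0,-0.28,0,0],[0,0,0,-0.42,0,0],[0,0,0,-0.52,0,0],[0,0,0,-0.6,0,0],[0,0,0,-0.6,0,0],[0,0,0,-0.6,0,0],[0,0,0,-0.6,0,0]]

```text
clock: 45.9
eef_pos: [447.8, -196.3, 298.0]
tool_rot: [2.643, 0.0, 2.632]
force: [-0.4, 0.3, -4.0]
width: 59.5
gripper_force: 72.3
```

```bash
python3 -c "
from tq import *
tq(7)"
```

```text
t 46.25 pos [ 447.6 -196.5  298. ] rpy [2.642 0.    2.631] w 59.8 F tool [-0.18 -2.32  3.72] T tool [0.967 0.004 0.007] sd [0.032 0.028 0.033]
```

send_rows:
  rows:
    - [[0,0,0,0.1,0,0],[0,0,0,0.2,0,0],[0,0,0,0.28,0,0],[0,0,0,0.35,0,0],[0,0,0,0.4,0,0],[0,0,0,0.4,0,0],[0,0,0,0.4,0,0]]

```text
clock: 46.95
eef_pos: [447.5, -196.2, 297.9]
tool_rot: [3.04, -0.001, 2.631]
force: [1.0, -1.0, -4.6]
width: 59.4
gripper_force: 72.2
```

```bash
python3 -c "
from tq import *
tq(9)"
```

```text
t 47.4 pos [ 447.3 -197.1  297.9] rpy [ 3.041 -0.     2.629] w 59.3 F tool [ 0.03 -0.33  4.77] T tool [ 0.209  0.01  -0.008] sd [0.024 0.028 0.024]
```

Tin c is quiet: its pinned moments are symmetric at ±0.209 N m, where a rattler would read about ±0.17. So a or b rattles. Tin a stands out, because its grip ratcheted from 69 to 85 N and it slipped about 6 mm during the shake, as stamp knocks would cause. I'll stand c on the table for now and retest a.

```bash
python3 -c "
from rows import *
rows([((408,-231,250),2.63),((408,-231,106),2.63),((491.4,-12.9,180),2.586)])"
```

```text
t 47.4 pos [ 447.3 -197.1  297.9] rpy [ 3.041 -0.     2.629] q [ 0.13  0.43  0.39  1.98 -0.37  0.8   1.82] w 59.3
(408, -231, 250) 2.63 -> [ 1.77 -5.33  4.28] [ 0.1   -0.    -0.001] mm 71
(408, -231, 106) 2.63 -> [ 1.76 -6.77 18.6 ] [ 0.1   -0.    -0.001] mm 199
(491.4, -12.9, 180) 2.586 -> [ 5.19 16.95 13.55] [ 0.1   -0.002  0.043] mm 223
```

send_rows:
  rows:
    - [[1,-2.5,2.5,0.1,0,0],[1.76,-5.3,5.5,0.1,0,0],[1.76,-5.8,9.5,0.1,0,0],[1.76,-6.2,13.5,0.1,0,0],[1.76,-6.5,16.5,0.1,0,0],[1.76,-6.7,18.2,0.1,0,0],[1.76,-6.8,18.9,0.1,0,0],[1.76,-6.8,19,0.1,0,0],[1.76,-6.8,19.1,0.1,0,0]]

```text
clock: 48.3
eef_pos: [408.9, -231.1, 101.7]
tool_rot: [-3.142, 0.002, 2.63]
force: [0.5, 0.7, -4.1]
width: 59.5
gripper_force: 72.2
```

send_rows:
  rows:
    - [[0,0,0.15,0,0,0],[0,0,0.25,0,0,0]]

```text
clock: 48.5
eef_pos: [409.2, -231.1, 100.5]
tool_rot: [3.141, 0.003, 2.63]
force: [-1.6, 2.6, 22.5]
width: 59.0
gripper_force: 75.4
```

send_rows:
  rows:
    - [[0,0,0,0,0,0],[0,0,0,0,0,0],[0,0,0,0,0,0],[0,0,-0.5,0,0,0],[0,0,-4,0,0,0],[0,0,-8,0,0,0],[0.6,4,-10,0,0,0.01],[1.3,8.5,-10.5,0,0,0.02],[2,13,-10.5,0,0,0.03],[2.6,17.2,-10.5,0,0,0.043]]
  grip: 0

```text
clock: 49.5
eef_pos: [470.4, -65.8, 204.3]
tool_rot: [3.141, 0.001, 2.587]
force: [0.8, -0.2, -0.2]
width: 85.4
gripper_force: 0.0
```

send_rows:
  rows:
    - [[0.5,3,0,0,0,0],[0.85,5,0,0,0,0],[0.95,5.8,0,0,0,0],[0.95,5.8,0.5,0,0,0],[0.95,5.8,1,0,0,0]]

```text
clock: 50.0
eef_pos: [491.9, -14.9, 193.4]
tool_rot: [-3.141, 0.0, 2.585]
force: [0.2, 0.1, -0.5]
width: 85.7
gripper_force: 0.0
```

```bash
python3 -c "
from rows import *
rows([((491.2,-12.6,109),2.586)])"
```

```text
t 50.0 pos [491.9 -14.9 193.4] rpy [-3.141  0.     2.585] q [-0.32  0.62  0.44  2.06 -0.49  0.56  1.48] w 85.7
(491.2, -12.6, 109) 2.586 -> [0.18 0.16 8.44] [-0.001  0.    -0.001] mm 84
```

send_rows:
  rows:
    - [[0,0.1,3.5,0,0,0],[0,0.1,6.5,0,0,0],[0,0.1,8,0,0,0],[0,0.1,8.6,0,0,0],[0,0.1,8.6,0,0,0]]

```text
clock: 50.5
eef_pos: [492.1, -14.3, 106.9]
tool_rot: [-3.14, -0.001, 2.584]
force: [-0.4, 0.1, -0.5]
width: 85.5
gripper_force: 0.0
```

send_rows:
  rows:
    - [[0,0,0,0,0,0],[0,0,0,0,0,0],[0,0,0,0,0,0],[0,0,0,0,0,0],[0,0,0,0,0,0],[0,0,0,0,0,0],[0,0,-2,0,0,0],[0,0,-6,0,0,0],[0,0,-10,0,0,0],[0,0,-13,0,0,0]]
  grip: 255

```text
clock: 51.5
eef_pos: [492.7, -12.5, 239.5]
tool_rot: [3.141, 0.001, 2.587]
force: [1.3, 0.6, -4.4]
width: 59.3
gripper_force: 67.3
```

send_rows:
  rows:
    - [[0,0,0,0.14,0,0],[0,0,0,0.28,0,0],[0,0,0,0.4,0,0],[0,0,0,0.5,0,0],[0,0,0,0.5,0,0],[0,0,0,0.5,0,0],[0,0,0,0.4,0,0],[0,0,0,0.28,0,0],[0,0,0,0.18,0,0],[0,0,0,0.1,0,0]]

```text
clock: 52.5
eef_pos: [491.8, -14.9, 239.1]
tool_rot: [-3.047, 0.002, 2.583]
force: [0.3, -0.1, -4.8]
width: 59.3
gripper_force: 70.3
```

send_rows:
  rows:
    - [[0,0,0,0,0,0],[0,0,0,0,0,0],[0,0,0,0,0,0]]

```text
clock: 52.8
eef_pos: [493.0, -12.6, 237.6]
tool_rot: [-3.041, -0.0, 2.587]
force: [0.6, 0.1, -4.2]
width: 59.2
gripper_force: 70.3
```

```bash
python3 -c "
from tq import *
tq(8)"
```

```text
t 53.2 pos [492.9 -12.5 237.3] rpy [-3.041 -0.     2.588] w 59.0 F tool [0.   0.15 4.09] T tool [-0.168  0.028  0.003] sd [0.022 0.029 0.034]
```

send_rows:
  rows:
    - [[0,0,0,-0.14,0,0],[0,0,0,-0.28,0,0],[0,0,0,-0.42,0,0],[0,0,0,-0.52,0,0],[0,0,0,-0.6,0,0],[0,0,0,-0.6,0,0],[0,0,0,-0.6,0,0],[0,0,0,-0.48,0,0],[0,0,0,-0.34,0,0],[0,0,0,-0.2,0,0]]

```text
clock: 54.2
eef_pos: [493.2, -12.5, 238.5]
tool_rot: [3.037, 0.002, 2.587]
force: [-0.1, 0.8, -7.1]
width: 59.5
gripper_force: 71.3
```

send_rows:
  rows:
    - [[0,0,0,0,0,0],[0,0,0,0,0,0],[0,0,0,0,0,0]]

```text
clock: 54.5
eef_pos: [492.4, -12.8, 237.4]
tool_rot: [3.03, -0.001, 2.587]
force: [-0.4, 0.1, -3.7]
width: 59.4
gripper_force: 71.2
```

```bash
python3 -c "
from tq import *
tq(8)"
```

```text
t 54.9 pos [492.7 -13.8 237.4] rpy [ 3.030e+00 -1.000e-03  2.585e+00] w 59.1 F tool [-0.16 -0.66  4.41] T tool [ 0.24  -0.007  0.011] sd [0.036 0.017 0.032]
```

send_rows:
  rows:
    - [[0,0,0,0.1,0,0],[0,-4,-0.4,0.1,0,0],[0,0,0,0.1,0,0],[0,4,0.4,0.1,0,0],[0,0,0,0.1,0,0],[0,-4,-0.4,0.1,0,0],[0,0,0,0.1,0,0],[0,4,0.4,0.1,0,0],[0,0,0,0.1,0,0],[0,-4,-0.4,0.1,0,0]]

```text
clock: 55.9
eef_pos: [472.7, -45.1, 236.6]
tool_rot: [3.13, 0.0, 2.594]
force: [-1.6, -2.2, -5.1]
width: 59.4
gripper_force: 81.1
```

The grip ratcheted again, 71 to 81 N in one shake, where b and c gained 2 to 3 N. Tin a is the rattler. I'll stand it on the notebook for now, move c into its tray slot, then pick a up again.

send_rows:
  rows:
    - [[-3,1.5,0,0,0,0],[-7,3,0,0,0,0],[-11,4.8,1,0,0,-0.02],[-14,6.2,3.5,0,0,-0.044],[-15.2,6.6,6.5,0,0,-0.044],[-15.2,6.6,9,0,0,-0.044],[-15.2,6.6,10.8,0,0,-0.044],[-15.2,6.6,11.6,0,0,-0.044],[-15.2,6.6,11.8,0,0,-0.044]]

```text
clock: 56.8
eef_pos: [635.7, -69.8, 118.5]
tool_rot: [3.131, -0.002, 2.63]
force: [-0.8, 0.6, -4.1]
width: 58.9
gripper_force: 82.5
```

send_rows:
  rows:
    - [[0,0,0.3,0.01,0,0],[0,0,0.5,0.01,0,0]]

```text
clock: 57.0
eef_pos: [637.1, -69.4, 115.5]
tool_rot: [3.14, 0.001, 2.632]
force: [-5.3, -0.7, 14.5]
width: 59.1
gripper_force: 84.6
```

send_rows:
  rows:
    - [[0,0,0,0,0,0],[0,0,0,0,0,0],[0,0,0,0,0,0],[0,0,-0.7,0,0,0],[0,0,-4.5,0,0,0],[1,-1,-9,0,0,0],[5,-3,-10,0,0,0],[8.8,-6,-10,0,0,0],[11,-10,-10,0,0,0],[12,-14.5,-10,0,0,0]]
  grip: 0

```text
clock: 58.0
eef_pos: [458.7, -136.2, 215.3]
tool_rot: [3.139, -0.001, 2.635]
force: [1.8, -1.3, 0.0]
width: 85.1
gripper_force: 0.0
```

send_rows:
  rows:
    - [[0,-4.5,0,0,0,0],[0,-8.5,0,0,0,0],[0,-10.5,0,0,0,0],[0,-10.7,1,0,0,0]]

```text
clock: 58.4
eef_pos: [407.6, -234.5, 205.9]
tool_rot: [-3.142, 0.004, 2.625]
force: [0.6, -0.3, 0.3]
width: 85.3
gripper_force: 0.0
```

```bash
python3 -c "
from rows import *
rows([((409.2,-231.1,101),2.63)])"
```

```text
t 58.4 pos [ 407.6 -234.5  205.9] rpy [-3.142  0.004  2.625] q [ 0.2   0.56  0.38  2.11 -0.4   0.53  1.93] w 85.3
(409.2, -231.1, 101) 2.63 -> [ 0.07  0.37 10.49] [-0.     0.004 -0.005] mm 105
```

send_rows:
  rows:
    - [[0,0.1,4,0,0,0],[0,0.1,7.5,0,0,0],[0,0.1,9.5,0,0,0],[0,0.1,10.3,0,0,0],[0,0.1,10.3,0,0,0]]

```text
clock: 58.9
eef_pos: [409.0, -229.1, 100.5]
tool_rot: [3.14, -0.002, 2.632]
force: [0.1, 0.6, 0.1]
width: 85.6
gripper_force: 0.0
```

send_rows:
  rows:
    - [[0,0,0,0,0,0],[0,0,0,0,0,0],[0,0,0,0,0,0],[0,0,0,0,0,0],[0,0,0,0,0,0],[0,0,-2.5,0,0,0],[0,0,-7,0,0,0],[0,0,-11,0,0,0],[0.6,4,-12.5,0,0,0.01],[1.3,8.5,-13,0,0,0.02]]
  grip: 255

```text
clock: 59.9
eef_pos: [439.8, -150.3, 233.9]
tool_rot: [3.14, 0.005, 2.606]
force: [1.6, 0.6, -5.9]
width: 59.2
gripper_force: 68.2
```

send_rows:
  rows:
    - [[0.7,4.3,0,0,0,0.01],[1.5,8.8,0,0,0,0.024],[2.2,12.5,1,0,0,0.024],[2.5,14.3,4,0,0,0.024],[2.5,14.5,7.5,0,0,0.024],[2.5,14.5,10,0,0,0.024],[2.5,14.5,11.6,0,0,0.024],[2.5,14.5,12.1,0,0,0.024],[2.5,14.5,12.2,0,0,0.024]]

```text
clock: 60.8
eef_pos: [490.5, -11.6, 109.3]
tool_rot: [3.141, -0.002, 2.587]
force: [0.6, -0.5, -4.0]
width: 59.5
gripper_force: 69.0
```

send_rows:
  rows:
    - [[0,0,0.25,0,0,0],[0,0,0.4,0,0,0]]

```text
clock: 61.0
eef_pos: [491.1, -11.8, 108.6]
tool_rot: [3.138, 0.001, 2.587]
force: [-8.8, 1.9, 38.8]
width: 59.3
gripper_force: 73.4
```

send_rows:
  rows:
    - [[0,0,-0.25,0,0,0],[0,0,-0.25,0,0,0],[0,0,-0.25,0,0,0],[0,0,-1,0,0,0],[0,0,-4.5,0,0,0],[0,0,-8.5,0,0,0],[-3.5,0.7,-10.5,0,0,0],[-8,1.4,-10.5,0,0,-0.02],[-12,2.2,-10.5,0,0,-0.044],[-15,2.8,-10.2,0,0,-0.044]]
  grip: 0

```text
clock: 62.0
eef_pos: [635.7, -68.1, 209.0]
tool_rot: [3.14, 0.003, 2.632]
force: [-0.4, -0.2, 0.4]
width: 85.2
gripper_force: 0.0
```

send_rows:
  rows:
    - [[-0.4,0,1,0,0,0],[-0.4,0,2,0,0,0]]

```text
clock: 62.2
eef_pos: [636.7, -69.5, 187.0]
tool_rot: [3.141, -0.0, 2.63]
force: [-0.2, -0.3, -0.1]
width: 85.3
gripper_force: 0.0
```

```bash
python3 -c "
from rows import *
rows([((636.8,-69.8,115),2.63)])"
```

```text
t 62.2 pos [636.7 -69.5 187. ] rpy [ 3.141 -0.     2.63 ] q [-0.2   0.8   0.45  1.66 -0.45  0.8   1.52] w 85.3
(636.8, -69.8, 115) 2.63 -> [-0.03 -0.03  7.2 ] [ 0.001 -0.     0.   ] mm 72
```

send_rows:
  rows:
    - [[0,0,3.5,0,0,0],[0,0,6,0,0,0],[0,0,7,0,0,0],[0,0,7.2,0,0,0],[0,0,7.2,0,0,0]]

```text
clock: 62.7
eef_pos: [636.6, -68.8, 116.1]
tool_rot: [3.141, -0.0, 2.631]
force: [-0.2, 0.3, 0.8]
width: 85.6
gripper_force: 0.0
```

send_rows:
  rows:
    - [[0,0,0,0,0,0],[0,0,0,0,0,0],[0,0,0,0,0,0],[0,0,0,0,0,0],[0,0,0,0,0,0],[0,0,0,0,0,0],[0,0,-2,0,0,0],[0,0,-5.5,0,0,0],[0,-0.5,-9.5,0,0,0],[0,-1.2,-13,0,0,0]]
  grip: 255

```text
clock: 63.7
eef_pos: [630.4, -78.7, 246.6]
tool_rot: [3.14, -0.001, 2.632]
force: [0.7, -0.9, -4.3]
width: 59.4
gripper_force: 66.3
```

send_rows:
  rows:
    - [[0,-0.7,-1.5,0,0,0],[0,-1.2,-2,0,0,0],[0,-1.2,-2,0,0,0],[0,-1.2,-2,0,0,0],[0,-1.2,-2,0,0,0],[0,-1.2,-2,0,0,0]]

```text
clock: 64.3
eef_pos: [624.6, -89.4, 264.1]
tool_rot: [3.141, -0.002, 2.632]
force: [-0.1, -0.4, -4.1]
width: 59.6
gripper_force: 66.7
```

```bash
python3 - <<'E'
from tq import *
import cv2
tq(2)
a=ctrl.get_image("side")["pixels"][:,:,::-1][130:365,170:430]; a=cv2.convertScaleAbs(a,alpha=1.3,beta=15)
cv2.imwrite("pics/s6.png",cv2.resize(a,None,fx=2.5,fy=2.5,interpolation=cv2.INTER_CUBIC))
E
```

```text
t 64.4 pos [624.8 -89.6 264.7] rpy [ 3.141e+00 -2.000e-03  2.631e+00] w 59.1 F tool [-0.65 -0.21  5.11] T tool [-0.027  0.027  0.007] sd [0.046 0.024 0.016]
```

View pics/s6.png

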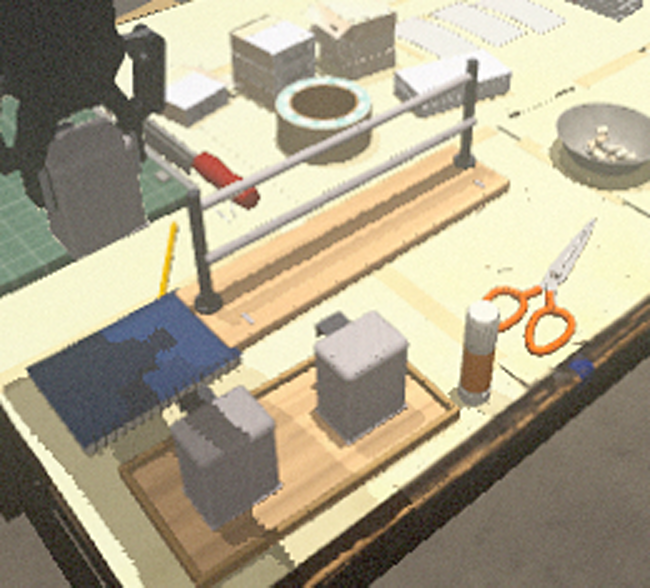

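The last picture shows two tins upright in the tray, at crop (228,455) and (360,375). Tin a is held upright above the notebook with its base about 150 mm clear, and the glue stick and scissors are untouched.

```bash
python3 -c "
from cell import ctrl
print(ctrl.finish_job())"
```

```text
the job is handed in; nothing more can be done
None
```

Handed in at 64.4 s: tin a is held upright about 15 cm over the notebook and b and c stand in the tray, but a as the rattler rests mainly on its grip force jumping about 10–16 N in each of two shakes (2–3 N for b and c), since the tilt test was not conclusive; I also first misjudged a as quiet and stood it in the tray, so c and a were briefly set on the table and the notebook to swap them.

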